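# Shut both taps of the laboratory gas turret

## Robot

A 6-joint arm with a two-finger parallel gripper is mounted at the origin on the work surface. World frame = base frame: x ahead of the robot, y to its left, z up, the work surface at z = 0. Lengths are in mm, angles in rad, forces in N, time in s.
With the tool pointing down it reaches from about 350 to 725 mm from the base axis. Payload 6 kg.
Tool frame: the origin (TCP) lies on the centre line of the jaws, within the pads' length; the fingertips stand 17 mm ahead of it and the grasp point (between the pads) lies 2 mm behind it (arm.tcp_to_tips is the distance from the TCP to the fingertips, in mm); z points along the fingers, y is the line along which they close (so a half turn about z gives the same grasp; the last joint's range is limited). The gripper opens to 85 mm and grips with 20 to 120 N. Pads are 22 mm wide; open, the fingers measure 114 mm over their backs; the gripper's body (76 mm by 85 mm) begins 54 mm behind the grasp point. The pads swing forward as they close: fully open they stand 13 mm farther back than shut.
Start: joints at [-0.854, 0.04, 0.085, 0, -1.615, -0.334], TCP at [224.12, -556.548, 248.261] pointing down, gripper open.
Joint ranges: [-2.56, 2.56], [-1.29, 2.01], [-1.08, 1.49], [-3.29, 1.98], [-2.81, -0.18], [-2.99, 2.99]. Speed limits (rad/s): [2.57, 2.57, 3.01, 3.14, 3.14, 3.14].

## Interface

Orientations are given as a rotation vector (axis times angle).
In Python, from bench import arm gives the robot as it stands.
- The arm moves only by the tool send_rows, never from a script. Its argument "plan" is a list of rows, each a list of 3 entries, a list of its own where there are three numbers: the opening, from -1 (shut) to 1 (fully open), then the shift along the tool's x, y, z as a fraction of full scale, then the turn, a rotation vector about the tool's x, y, z as a fraction of full scale. In form: [[gripper, [tx, ty, tz], [ax, ay, az]], ...]. A call has 1 to 5 rows; each row shifts and turns the commanded pose from where the row before left it, along the tool's axes as they then stand; what a row does not reach is not made up. Full scale, the value 1, is 30 mm for a shift and 45 degrees for a turn. A row lasts 1/10 s, in which the tool goes at most 50 mm and 8.59 degrees, less where a joint would pass 70% of its speed; a pose out of reach is approached as far as the arm can. A call with a number of a shift or a turn outside -1 to 1 is refused whole. A call with a gripper value outside its range is refused whole. The fingers move at their own pace and stop on an object; "newtons" is the grip in N (left out, the last holds). Time passes only in rows, so rows that do not move let the fingers close. It gives the time, the measured TCP pose, the force, the opening and the grip force at its end, in the units of the state.
- arm.sense(): the state, without advancing time (a new reading comes with each control period).
- arm.grab_frame(name): name is "scene" or "top" or "wrist"; returns a dict with "pixels" (384x512x3 uint8, red, green, blue), "vertical_fov" (degrees; the focal length in pixels is half the picture's height over the tangent of half this angle, whatever the lens; pixels are square), "cx", "cy" (the principal point, pixels), "xyz" and "attitude" of the camera in the world; the wrist camera has in their place "T_tool_cam" (4x4, takes a point from camera to tool coordinates, whose origin is the TCP and whose axes are the flange's). Camera axes: x right, y down, z forward; pixel columns grow to the right and rows downward; lengths in mm; the calibration is good to about 2 mm. A picture is of the moment at which its call begins: read the wrist's pose just before it. There is no depth.
- arm.sign_off(): hands the job in; it is judged then, once.
The state is a dict: "time": time; "q": joint angles; "joint_velocities": joint speeds; "joint_efforts": joint torques, N m; "tcp_pos": TCP position; "tcp_rot": TCP orientation; "ft_force": force on the tool from outside, world axes, zero at the start; "ft_torque": the same for the moment, N m; "width": finger opening in mm; "grasp_force": force on a finger pad.
Only numpy, scipy, OpenCV 4.12 (cv2) and the standard library are available. Lean on these libraries where they do the work, as an engineer would, in place of code of your own. Each camera call takes 0.05 s, during which the arm holds its last target. There are 200 camera calls.

## Task

The lesson is over and both gas taps of the two-way turret on the bench were left on. Push each yellow lever round clockwise with the fingertips, neither gripping nor forcing it, until it comes to its stop square across its nozzle: fully off. Leave the blue-levered air tap shut as it is, and do not disturb the glassware and other things on the bench.

Things in the scene. Friction and masses are not known exactly. Their poses are not given: they have to be found in the camera images.
- gas_turret: fixed grey gas column, flange 68 mm across, 48 mm head, 85 mm tall; origin at the centre of its underside on the bench, z up. Its two steel valves point along its own +y (tap 1) and -y (tap 2); each has a lever pivot 55 mm from the column's axis and a 12 mm thick hose nozzle whose axis is 60 mm above the bench and whose end is 134 mm from the column's axis. Anything pushing on the turret or its levers with over 35 N counts as forcing.
- gas_lever_1 (a joint): quarter-turn lever, gas tap 1: yellow plastic arm on top of the valve on the turret's +y side, turning level about an upright pivot. 0 = off: the arm stands square across its nozzle, pointing along the turret's +x, against a hard stop. 1.571 = full on: the arm lies over and along its nozzle, pointing away from the column, against the other stop. Seen from above, clockwise closes. Stiff: about 0.22 N m (5 N at 45 mm from the pivot); it stays where it is left, no spring.
- gas_lever_2 (a joint): quarter-turn lever, gas tap 2: yellow plastic arm on top of the valve on the turret's -y side, turning level about an upright pivot. 0 = off: the arm stands square across its nozzle, pointing along the turret's -x, against a hard stop. 1.571 = full on: the arm lies over and along its nozzle, pointing away from the column, against the other stop. Seen from above, clockwise closes. Stiff: about 0.22 N m (5 N at 45 mm from the pivot); it stays where it is left, no spring.
- gas_lever_1_pivot (a point): point on the pivot axis of lever 1, at the arm's top face (100 mm above the bench). The arm is 12 mm wide and 10 mm high (90 to 100 mm above the bench) and reaches from the pivot to 67 mm out, with a rounded end 14 mm wide; a round boss of 12 mm radius surrounds the pivot from 82 to 96 mm. Free space of over 20 mm between arm and nozzle. The point turns with the lever: its x axis points from the pivot along the arm.
- gas_lever_2_pivot (a point): the same point of lever 2.
- gas_lever_1_end (a point): point on the top face of lever 1's arm, on its centreline, 60 mm from the pivot.
- gas_lever_2_end (a point): point on the top face of lever 2's arm, on its centreline, 60 mm from the pivot.
- air_tap: fixed grey column of the same size with one valve only, towards its own -x, with a blue lever of the same make; origin at the centre of its underside.
- air_lever (a joint): the blue lever: 0 = off, square across its nozzle, pointing along the air tap's own +y. It starts off and must stay there.
- beaker: glass beaker, 68 mm across, 92 mm tall, standing beside the turret; origin at the centre of its underside.
- flask: clear conical flask with a black stopper, 68 mm across the foot, 120 mm tall, standing beside the turret; origin at the centre of its underside.
- burner: Bunsen burner, green foot 76 mm across, steel barrel 13 mm thick, 143 mm tall, standing behind the air tap; origin at the centre of its underside.
- amber_bottle: brown glass bottle, 68 mm across, 185 mm tall, at the back; origin at the centre of its underside.
- water_bottle: black insulated drinking bottle with a white cap, 73 mm across, 256 mm tall, far on the left; origin at the centre of its underside.
- towel_roll: standing white paper towel roll, 116 mm across, 240 mm tall, far on the right; origin at the centre of its underside.
- tube_rack: wooden test tube rack, 60 x 200 mm (long along its own y), with tubes to 112 mm tall, on the right; origin at the centre of its underside.

How it is judged:
By the outcome, as a careful person would: the job done as asked, in the order asked, and still so for the second after the job is handed in, with the robot touching nothing.
It also fails if it takes over 53 s, if anything falls off the work surface, if the arm or the gripper's body presses on something with over 40 N, if the wrist force passes 120 N, or if a joint passes its speed limit or range.

## Working session

There is one attempt and no reset: what is moved stays moved. The work goes in short steps, Python scripts to look and compute and a tool call to move; the robot and the scene stay as the last step left them, time stands still between calls to the robot, and variables do not carry over. Pictures are saved under pics/ and viewed, at most 10 in all, crops included, and the job is handed in when it is done.

Besides the shell and the picture viewer there is one more tool, called as name(argument=value, ...), one argument or row to a line, values as JSON. send_rows: Moves the arm, as the interface text tells. Shift numbers are shares of 30 mm and turn numbers shares of 45 degrees, none past 1 either way. Its arguments: {"type":"object","properties":{"plan":{"type":"array"},"newtons":{"type":"number"}},"required":["plan"]}

```bash
mkdir -p pics; ls; python3 - <<'E'
from bench import arm
import cv2
for n in("top","scene"):
    f=arm.grab_frame(n); cv2.imwrite(f"pics/{n}0.png",f["pixels"][:,:,::-1])
    print(n,f["vertical_fov"],f["cx"],f["cy"],f["xyz"],f["attitude"])
s=arm.sense();print(s["time"],s["tcp_pos"],s["tcp_rot"],s["width"],s["ft_force"])
E
```

```text
pics
top 43.296606977562064 255.7528420073913 192.07792168463538 [ 475.49962422  -50.26624614 1750.29386028] [-2.19631992  2.17563966 -0.08847078]
scene 47.42968016229633 250.394061365356 189.71588791819076 [1021.07593829  714.95611717 1117.28482004] [-0.68972924 -2.70006413  1.01286549]
0.1 [ 224.08144929 -556.28712421  247.36283108] [ 5.97592443e-01 -3.08378528e+00 -2.47735966e-03] 85.68060186219176 [ 0.16877757 -0.07098677 -0.60407148]
```

View pics/top0.png

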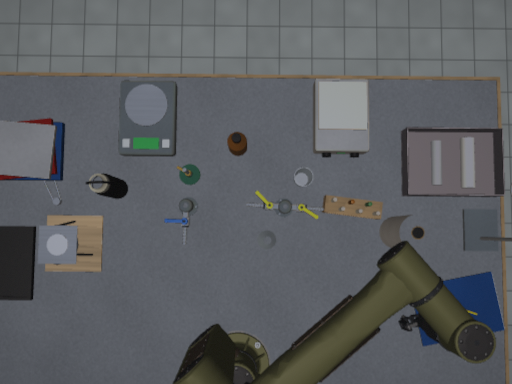

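View pics/scene0.png

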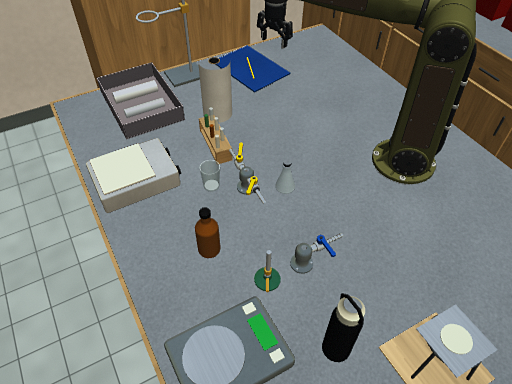

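The top view shows the turret at about (285,207). Its left lever runs from pivot (268,205) to tip (257,192), and its right lever from (302,207) to (317,217). The beaker is at (303,177), the flask at (267,240) and the rack at (353,207). The scene view shows the two levers at (240,153) and (252,186).

```bash
cat > h.py <<'E'
import numpy as np,cv2
from scipy.spatial.transform import Rotation as R
def cam(f,s=None):
    F=192/np.tan(np.radians(f["vertical_fov"]/2))
    if "xyz" in f: return F,f["cx"],f["cy"],np.array(f["xyz"]),R.from_rotvec(f["attitude"]).as_matrix()
    T=np.array(f["T_tool_cam"]); Rt=R.from_rotvec(s["tcp_rot"]).as_matrix()
    return F,f["cx"],f["cy"],Rt@T[:3,3]+s["tcp_pos"],Rt@T[:3,:3]
def ray(c,u,v):
    d=c[4]@np.array([(u-c[1])/c[0],(v-c[2])/c[0],1]); return c[3],d/np.linalg.norm(d)
def at(c,u,v,z):
    o,d=ray(c,u,v); return o+d*(z-o[2])/d[2]
def tri(rays):
    A=sum(np.eye(3)-np.outer(d,d) for o,d in rays); b=sum((np.eye(3)-np.outer(d,d))@o for o,d in rays)
    p=np.linalg.solve(A,b); return p,[float(np.linalg.norm(np.cross(p-o,d))) for o,d in rays]
def yellow(im,area=15):
    h=cv2.cvtColor(im,cv2.COLOR_RGB2HSV); m=cv2.inRange(h,(22,140,90),(35,255,255))
    n,l,st,ce=cv2.connectedComponentsWithStats(m); out=[]
    for i in range(1,n):
        if st[i,4]<area: continue
        ys,xs=np.where(l==i); p=np.c_[xs,ys].astype(float); c=p.mean(0); w=np.linalg.svd(p-c,full_matrices=False)[2][0]
        t=(p-c)@w; out.append((c.round(1),st[i,4],(c+w*t.min()).round(1),(c+w*t.max()).round(1)))
    return out
E
python3 - <<'E'
from h import *
from bench import arm
C={}
big=[]
for n,(x,y) in {"top":(235,150),"scene":(190,120)}.items():
    f=arm.grab_frame(n);C[n]=cam(f);print(n)
    for o in yellow(f["pixels"]):
        print(*o, *[at(C[n],*o[k],96).round(0) for k in(0,2,3)])
    big.append(cv2.resize(f["pixels"][y:y+100,x:x+130,::-1],None,fx=6,fy=6,interpolation=2)[:, :780]) 
cv2.imwrite("pics/topz.png",big[0]);cv2.imwrite("pics/scz.png",big[1])
for nm,u,v,z in(("turret",285,207,85),("beaker",303,180,0),("flask",267,240,50),("rack near",327,207,60)):print(nm,at(C["top"],u,v,z).round(0))
E
```

```text
top
[264.2 199.6] 71 [256.3 191.7] [271.3 206.7] [574. -89.  96.] [601. -61.  96.] [ 550. -113.   96.]
[307.3 210.8] 72 [298.9 205.1] [316.9 217.2] [ 537. -236.   96.] [ 557. -208.   96.] [ 516. -269.   96.]
scene
[249.9  67. ] 30 [246.8  57.1] [253.3  77.9] [ 270. -656.   96.] [ 246. -727.   96.] [ 295. -582.   96.]
[239.6 152.7] 82 [240.6 142. ] [238.8 161.2] [ 543. -229.   96.] [ 515. -274.   96.] [ 564. -195.   96.]
[251.3 184.1] 91 [255.1 176. ] [246.8 193.9] [577. -86.  96.] [ 549. -111.   96.] [608. -57.  96.]
turret [ 550. -161.   85.]
beaker [ 653. -231.    0.]
flask [ 436. -101.   50.]
rack near [ 553. -309.   60.]
```

View pics/topz.png

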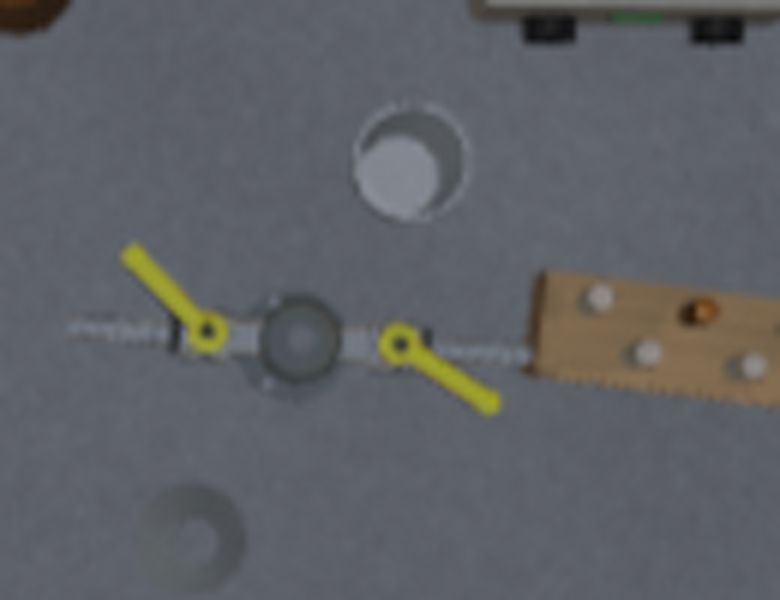

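View pics/scz.png

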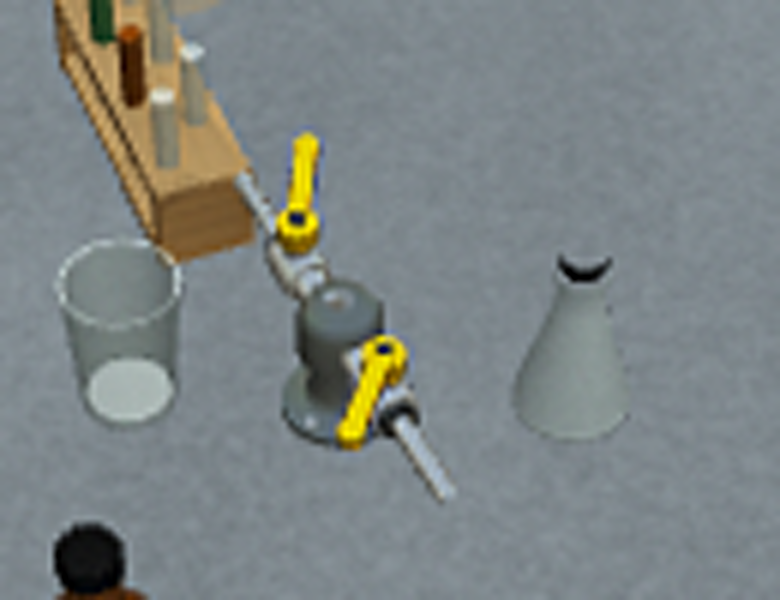

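The zoomed top view gives the left lever's pivot at crop (207,332) and end at (133,253), and the right lever's pivot at (400,344) and end at (492,404). In the scene crop the pivots are at (384,350) and (298,220), with ends at (352,436) and (306,143).

```bash
python3 - <<'E'
from h import *
from bench import arm
T=cam(arm.grab_frame("top"));S=cam(arm.grab_frame("scene"))
t=lambda x,y:(235+x/6-.4,150+y/6-.4); s=lambda x,y:(190+x/6-.4,120+y/6-.4)
P={}
for n,a,b in(("pL",(207,332),(384,350)),("eL",(133,253),(352,436)),("pR",(400,344),(298,220)),("eR",(492,404),(306,143))):
    p,e=tri([ray(T,*t(*a)),ray(S,*s(*b))]); P[n]=at(T,*t(*a),100); print(n,p.round(0),np.round(e,1),"top@100",P[n].round(1))
ax=P["pL"]-P["pR"];print("pivot dist",np.linalg.norm(ax),"mid",(P["pL"]+P["pR"])/2)
y=ax/np.linalg.norm(ax);print("y axis yaw",np.degrees(np.arctan2(y[1],y[0])))
for k,sg in(("L",1),("R",-1)):
    d=P["e"+k]-P["p"+k]; print(k,np.linalg.norm(d[:2]),"yaw",np.degrees(np.arctan2(d[1],d[0])))
print("beaker rim",at(T,*t(412,160),92),"beaker foot",at(T,*t(397,177),3),"flask",at(T,*t(192,540),60),"rack corners",at(T,*t(545,272),60),at(T,*t(535,375),60), "tip L/R nozzle",at(T,*t(70,328),60),at(T,*t(530,354),60))
st=arm.sense();print(st["q"]);print(R.from_rotvec(st["tcp_rot"]).as_matrix().round(3))
E
```

```text
pL [ 557. -106.   95.] [0.6 0.6] top@100 [ 556.  -105.4  100. ]
eL [601. -63.  94.] [0.5 0.5] top@100 [600.7 -62.9 100. ]
pR [ 551. -216.   94.] [0.2 0.2] top@100 [ 550.2 -215.4  100. ]
eR [ 517. -269.   94.] [0.7 0.7] top@100 [ 516.6 -267.8  100. ]
pivot dist 110.07660860449599 mid [ 553.07445315 -160.39052807  100.        ]
y axis yaw 86.9853568923752
L 61.68419339488064 yaw 43.58384560953116
R 62.26326717959611 yaw -122.68996382785546
beaker rim [ 656.41332281 -222.82346065   92.        ] beaker foot [ 655.6884252  -223.01923235    3.        ] flask [437.13806006 -98.93091429  60.        ] rack corners [ 594.8865724  -304.03159064   60.        ] [ 534.66412656 -298.10466779   60.        ] tip L/R nozzle [559.4916318 -26.8877049  60.       ] [ 546.87732242 -295.20312217   60.        ]
[-8.54316885e-01  4.04259380e-02  8.44720695e-02 -1.33744487e-04
 -1.61549076e+00 -3.33722925e-01]
[[-0.928 -0.373 -0.   ]
 [-0.373  0.928  0.001]
 [ 0.     0.001 -1.   ]]
```

```bash
cat >> h.py <<'E'
PIV={"R":(550.2,-215.4),"L":(556,-105.4)}
def goal(k,phi,r,d,z):
    a=np.radians(phi);return np.array([PIV[k][0]+r*np.cos(a)-d*np.sin(a),PIV[k][1]+r*np.sin(a)+d*np.cos(a),z])
def go(s,p,phi):
    "shift in tool axes (shares of 30mm, total) and turn about tool z (shares of 45 deg)"
    Rt=R.from_rotvec(s["tcp_rot"]).as_matrix(); yaw=np.degrees(np.arctan2(Rt[1,0],Rt[0,0]))
    t=(yaw-phi+180)%360-180
    print("tcp",s["tcp_pos"].round(1),"yaw",yaw.round(2),"goal",p.round(1),"shift/30",(Rt.T@(p-s["tcp_pos"])/30).round(3),"turn/45",round(t/45,3),"tilt",Rt[:,2].round(4),"t",s["time"],"w",round(s["width"],1),"f",s["ft_force"].round(1))
def polar(s,k):
    Rt=R.from_rotvec(s["tcp_rot"]).as_matrix();v=np.array(s["tcp_pos"])[:2]-PIV[k]
    print("r,tool y",(Rt[:2,:2].T@v).round(1))
E
python3 - <<'E'
from h import *
from bench import arm
go(arm.sense(),goal("R",-122.7,45,35,248),-122.7)
T=cam(arm.grab_frame("top"));print(arm.tcp_to_tips,"towel",at(T,418,232,240),at(T,388,232,0))
E
```

```text
tcp [ 224.1 -556.5  247.9] yaw -158.07 goal [ 555.3 -272.2  248. ] shift/30 [-1.3782e+01  4.6670e+00 -1.0000e-03] turn/45 -0.786 tilt [-3.e-04  6.e-04 -1.e+00] t 0.3 w 85.5 f [ 0.3 -0.2  0. ]
17.0 towel [ 469.10162385 -565.7179471   240.        ] [ 467.08804193 -539.03502885    0.        ]
```

send_rows(
  plan=[
    [-1,[-0.92,0.31,0],[0,0,0]],
    [-1,[-0.92,0.31,0],[0,0,0]],
    [-1,[-0.92,0.31,0],[0,0,0]],
    [-1,[-0.92,0.31,0],[0,0,0]],
    [-1,[-0.92,0.31,0],[0,0,0]],
  ],
  newtons=20,
)

```text
time: 0.85
tcp_pos: [335.5, -461.0, 248.3]
tcp_rot: [-0.597, 3.084, 0.0]
ft_force: [-0.4, 0.7, -0.6]
width: 12.1
grasp_force: 0.0
```

send_rows(
  plan=[
    [-1,[-0.92,0.31,0],[0,0,0]],
    [-1,[-0.92,0.31,0],[0,0,0]],
    [-1,[-0.92,0.31,0],[0,0,0]],
    [-1,[-0.92,0.31,0],[0,0,0]],
    [-1,[-0.92,0.31,0],[0,0,0]],
  ],
)

```text
time: 1.35
tcp_pos: [446.2, -366.3, 248.4]
tcp_rot: [-0.598, 3.084, -0.0]
ft_force: [-0.2, -0.7, -0.3]
width: 0.2
grasp_force: 0.0
```

send_rows(
  plan=[
    [-1,[-0.92,0.31,0],[0,0,0]],
    [-1,[-0.92,0.31,0],[0,0,0]],
    [-1,[-0.92,0.31,0],[0,0,0]],
    [-1,[-0.92,0.31,0],[0,0,0]],
    [-1,[-0.92,0.31,0],[0,0,0]],
  ],
)

```text
time: 1.85
tcp_pos: [556.9, -271.6, 248.3]
tcp_rot: [0.598, -3.084, -0.0]
ft_force: [-0.4, -0.3, 0.9]
width: -0.3
grasp_force: 0.0
```

send_rows(
  plan=[
    [-1,[0,0,0],[0,0,-0.16]],
    [-1,[0,0,0],[0,0,-0.16]],
    [-1,[0,0,0],[0,0,-0.16]],
    [-1,[0,0,0],[0,0,-0.16]],
    [-1,[0,0,0],[0,0,-0.15]],
  ],
)

```text
time: 2.35
tcp_pos: [556.1, -272.4, 248.1]
tcp_rot: [1.518, -2.751, -0.0]
ft_force: [-0.4, -0.4, -0.4]
width: -0.1
grasp_force: 0.0
```

```bash
python3 - <<'E'
from h import *
from bench import arm
s=arm.sense();f=arm.grab_frame("wrist");c=cam(f,s)
go(arm.sense(),goal("R",-122.7,45,35,101),-122.7)
cv2.imwrite("pics/w1.png",f["pixels"][:,:,::-1])
for o in yellow(f["pixels"]): print(*o,*[at(c,*o[k],98).round(0) for k in(0,2,3)])
E
```

```text
tcp [ 556.  -272.5  248.2] yaw -121.91 goal [ 555.3 -272.2  101. ] shift/30 [4.000e-03 2.300e-02 4.905e+00] turn/45 0.018 tilt [-2.e-04  2.e-04 -1.e+00] t 2.4 w 0.0 f [-0.7 -0.8 -0.5]
[293.2 200.9] 1008 [295.7 161. ] [290.9 237. ] [ 538. -240.   98.] [ 516. -273.   98.] [ 559. -208.   98.]
```

View pics/w1.png

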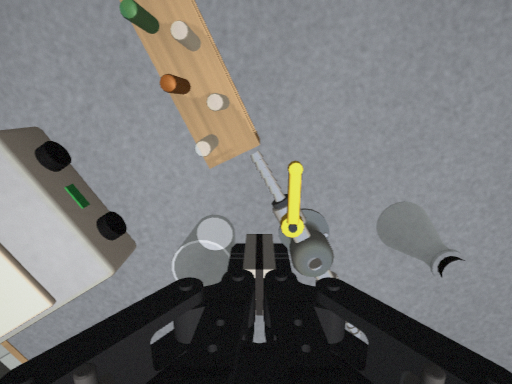

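The wrist view shows the right lever's pivot at (292,228) and end at (296,163). This agrees with the top view to a few mm. The fingers are beside the lever with clear space below, so I descend.

send_rows(
  plan=[
    [-1,[0,0,1],[0,0,0.02]],
    [-1,[0,0,1],[0,0,0]],
    [-1,[0,0,1],[0,0,0]],
    [-1,[0,0,1],[0,0,0]],
    [-1,[0,0,0.9],[0,0,0]],
  ],
)

```text
time: 2.9
tcp_pos: [555.7, -272.4, 99.7]
tcp_rot: [1.485, -2.768, -0.001]
ft_force: [0.7, 0.5, -0.1]
width: -0.2
grasp_force: 0.0
```

send_rows(
  plan=[
    [-1,[0,0.1,0],[0,0,0]],
    [-1,[0,0.1,0],[0,0,0]],
    [-1,[0,0.08,0],[0,0,0]],
    [-1,[0,0.08,0],[0,0,0]],
    [-1,[0,0.08,0],[0,0,0]],
  ],
)

```text
time: 3.4
tcp_pos: [545.4, -265.2, 102.8]
tcp_rot: [-1.488, 2.765, -0.002]
ft_force: [0.8, -0.4, -0.0]
width: -0.3
grasp_force: 0.0
```

```bash
python3 - <<'E'
from h import *
from bench import arm
s=arm.sense()
go(s,goal("R",-122.7,45,20.5,101),-122.7);polar(s,"R")
E
```

```text
tcp [ 545.4 -265.2  102.8] yaw -123.43 goal [ 543.1 -264.3  101. ] shift/30 [0.018 0.08  0.059] turn/45 -0.016 tilt [ 2.2e-03 -4.0e-04 -1.0e+00] t 3.4 w -0.3 f [ 0.8 -0.4 -0. ]
r,tool y [ 44.2 -23.5]
```

send_rows(
  plan=[
    [-1,[0,0.08,0.04],[0,0,0]],
    [-1,[0,0.08,0],[0,0,0]],
    [-1,[0.03,0.08,0],[0,0,0.067]],
    [-1,[0.03,0.08,0],[0,0,0.067]],
    [-1,[0.03,0.08,0],[0,0,0.067]],
  ],
)

```text
time: 3.9
tcp_pos: [534.8, -261.3, 101.5]
tcp_rot: [-1.262, 2.874, -0.005]
ft_force: [4.6, -3.3, 1.7]
width: -0.0
grasp_force: 2.9
```

send_rows(
  plan=[
    [-1,[0.034,0.08,0],[0,0,0.067]],
    [-1,[0.034,0.08,0],[0,0,0.067]],
    [-1,[0.034,0.08,0],[0,0,0.067]],
    [-1,[0.034,0.08,0],[0,0,0.067]],
    [-1,[0.034,0.08,0],[0,0,0.067]],
  ],
)

```text
time: 4.4
tcp_pos: [523.5, -255.3, 101.5]
tcp_rot: [-0.874, 3.013, -0.005]
ft_force: [5.9, -2.7, 0.9]
width: -0.3
grasp_force: 2.6
```

```bash
python3 - <<'E'
from h import *
from bench import arm
s=arm.sense()
go(s,goal("R",-183,45,20.5,101),-183);polar(s,"R")
f=arm.grab_frame("top");T=cam(f)
for o in yellow(f["pixels"],10): print(*o,*[at(T,*o[k],98).round(0) for k in(0,2,3)])
E
```

```text
tcp [ 523.5 -255.3  101.5] yaw -147.66 goal [ 504.2 -233.5  101. ] shift/30 [0.156 0.96  0.012] turn/45 0.785 tilt [ 0.005  -0.0016 -1.    ] t 4.4 w -0.3 f [ 5.9 -2.7  0.9]
r,tool y [ 43.9 -19.5]
[453.9 306.2] 53 [432.1 298.7] [476.1 313.7] [ 220. -732.   98.] [ 244. -658.   98.] [ 196. -806.   98.]
```

send_rows(
  plan=[
    [-1,[0.034,0.08,0],[0,0,0.067]],
    [-1,[0.034,0.08,0],[0,0,0.067]],
    [-1,[0.034,0.08,0],[0,0,0.067]],
    [-1,[0.034,0.08,0],[0,0,0.067]],
    [-1,[0.034,0.08,0],[0,0,0.067]],
  ],
)

```text
time: 4.95
tcp_pos: [513.3, -247.0, 101.3]
tcp_rot: [-0.471, 3.102, -0.004]
ft_force: [5.3, -4.1, 0.9]
width: 0.0
grasp_force: 2.5
```

send_rows(
  plan=[
    [-1,[0.034,0.08,0],[0,0,0.067]],
    [-1,[0.034,0.08,0],[0,0,0.067]],
    [-1,[0.034,0.08,0],[0,0,0.067]],
    [-1,[0.034,0.08,0],[0,0,0.067]],
    [-1,[0.034,0.08,0],[0,0,0.067]],
  ],
)

```text
time: 5.45
tcp_pos: [505.6, -236.6, 101.2]
tcp_rot: [-0.059, 3.138, -0.003]
ft_force: [2.6, -3.8, 0.6]
width: -0.2
grasp_force: 2.4
```

```bash
python3 - <<'E'
from h import *
from bench import arm
s=arm.sense()
go(s,goal("R",-183,45,20.5,101),-183);polar(s,"R")
E
```

```text
tcp [ 505.6 -236.6  101.2] yaw -177.83 goal [ 504.2 -233.5  101. ] shift/30 [0.042 0.104 0.007] turn/45 0.115 tilt [ 0.0031 -0.0021 -1.    ] t 5.45 w -0.2 f [ 2.6 -3.8  0.6]
r,tool y [ 45.4 -19.5]
```

send_rows(
  plan=[
    [-1,[0.014,0.03,0],[0,0,0.027]],
    [-1,[0.014,0.03,0],[0,0,0.027]],
    [-1,[0.01,0.02,0],[0,0,0.02]],
    [-1,[0,0.02,0],[0,0,0.02]],
  ],
)

```text
time: 5.85
tcp_pos: [504.1, -233.7, 101.2]
tcp_rot: [0.054, 3.139, -0.003]
ft_force: [1.8, -4.0, 1.6]
width: -0.0
grasp_force: 2.3
```

send_rows(
  plan=[
    [-1,[0,0.02,0],[0,0,0.02]],
    [-1,[0,0.02,0],[0,0,0]],
  ],
)

```text
time: 6.05
tcp_pos: [503.8, -232.6, 101.1]
tcp_rot: [0.078, 3.139, -0.003]
ft_force: [2.0, -8.3, 1.9]
width: 0.1
grasp_force: 4.1
```

send_rows(
  plan=[
    [-1,[0,0.02,0],[0,0,0]],
    [-1,[0,0.02,0],[0,0,0]],
  ],
)

```text
time: 6.25
tcp_pos: [503.8, -232.4, 101.2]
tcp_rot: [0.078, 3.139, -0.006]
ft_force: [1.4, -12.7, 0.1]
width: 0.3
grasp_force: 6.3
```

The force is rising while the position has stalled, so this lever is at its stop. One more small nudge to confirm, then I retreat.

send_rows(
  plan=[
    [-1,[0,0.02,0],[0,0,0]],
    [-1,[0,0,0],[0,0,0]],
  ],
)

```text
time: 6.45
tcp_pos: [503.8, -232.3, 101.2]
tcp_rot: [0.079, 3.139, -0.007]
ft_force: [2.7, -13.0, 0.1]
width: 0.2
grasp_force: 6.6
```

send_rows(
  plan=[
    [-1,[0,-0.2,0],[0,0,0]],
    [-1,[0,-0.2,0],[0,0,0]],
    [-1,[0,-0.1,-0.5],[0,0,0]],
    [-1,[0,0,-1],[0,0,0]],
    [-1,[0,0,-1],[0,0,0]],
  ],
)

```text
time: 6.95
tcp_pos: [502.5, -244.7, 176.4]
tcp_rot: [-0.077, -3.139, -0.001]
ft_force: [0.5, 0.1, 1.0]
width: 0.5
grasp_force: 0.0
```

send_rows(
  plan=[
    [-1,[0,0,-1],[0,0,0]],
    [-1,[0,0,-1],[0,0,-0.19]],
    [-1,[0,0,0],[0,0,-0.19]],
    [-1,[0,0,0],[0,0,-0.19]],
    [-1,[0,0,0],[0,0,-0.19]],
  ],
)

```text
time: 7.45
tcp_pos: [502.9, -244.5, 236.3]
tcp_rot: [-0.859, 3.021, 0.0]
ft_force: [-0.2, -1.0, -0.1]
width: 0.1
grasp_force: 0.0
```

```bash
python3 - <<'E'
from h import *
from bench import arm
s=arm.sense()
go(s,goal("L",-136.4+180,45,35,240),-136.4)
# for lever L: tool x yaw = phi-180 => tool y is CCW dir; report also x yaw = phi
go(s,goal("L",43.6,45,35,240),43.6)
f=arm.grab_frame("scene");S=cam(f)
for o in yellow(f["pixels"],10): print(*o,*[at(S,*o[k],98).round(0) for k in(0,2,3)])
E
```

```text
tcp [ 502.9 -244.5  236.3] yaw -148.25 goal [564.5 -49.  240. ] shift/30 [-5.173  4.462 -0.117] turn/45 -0.263 tilt [ 9.e-04  5.e-04 -1.e+00] t 7.45 w 0.1 f [-0.2 -1.  -0.1]
tcp [ 502.9 -244.5  236.3] yaw -148.25 goal [564.5 -49.  240. ] shift/30 [-5.173  4.462 -0.117] turn/45 3.737 tilt [ 9.e-04  5.e-04 -1.e+00] t 7.45 w 0.1 f [-0.2 -1.  -0.1]
[245.7 154.8] 103 [257.  149.9] [236.1 159. ] [ 531. -208.   98.] [ 486. -211.   98.] [ 568. -206.   98.]
[251.3 184.1] 91 [255.1 176. ] [246.8 193.9] [577. -85.  98.] [ 550. -109.   98.] [609. -56.  98.]
```

send_rows(
  plan=[
    [-1,[-0.74,0.64,0],[0,0,0]],
    [-1,[-0.74,0.64,0],[0,0,0]],
    [-1,[-0.74,0.64,0],[0,0,0]],
    [-1,[-0.74,0.64,0],[0,0,0]],
    [-1,[-0.74,0.64,0],[0,0,0]],
  ],
)

```text
time: 8.0
tcp_pos: [547.8, -103.7, 236.0]
tcp_rot: [-0.845, 3.025, 0.0]
ft_force: [0.7, -0.4, -1.0]
width: -0.1
grasp_force: 0.0
```

send_rows(
  plan=[
    [-1,[-0.74,0.64,0],[0,0,0]],
    [-1,[-0.74,0.64,0],[0,0,0]],
    [-1,[0,0,0],[0,0,-0.13]],
    [-1,[0,0,0],[0,0,-0.13]],
    [-1,[0,0,0],[0,0,0]],
  ],
)

```text
time: 8.5
tcp_pos: [565.6, -48.6, 235.7]
tcp_rot: [-1.152, 2.922, 0.0]
ft_force: [0.2, -0.2, -0.6]
width: -0.0
grasp_force: 0.0
```

```bash
python3 - <<'E'
from h import *
from bench import arm
s=arm.sense()
go(s,goal("L",43.6,45,35,101),-136.4);polar(s,"L")
f=arm.grab_frame("wrist");c=cam(f,s)
cv2.imwrite("pics/w2.png",f["pixels"][:,:,::-1])
for o in yellow(f["pixels"]): print(*o,*[at(c,*o[k],98).round(0) for k in(0,2,3)])
E
```

```text
tcp [565.6 -48.6 235.7] yaw -136.97 goal [564.5 -49.  101. ] shift/30 [0.037 0.015 4.491] turn/45 -0.013 tilt [ 1.e-04  3.e-04 -1.e+00] t 8.5 w -0.0 f [ 0.2 -0.2 -0.6]
r,tool y [-45.7  35. ]
[129.8  26.4] 1407 [152.7  -5.9] [112.5  50.8] [ 539. -212.   98.] [ 509. -213.   98.] [ 563. -212.   98.]
[219.1 163.2] 1251 [217.2 123.9] [221.4 210. ] [574. -90.  98.] [ 549. -113.   98.] [607. -59.  98.]
```

View pics/w2.png

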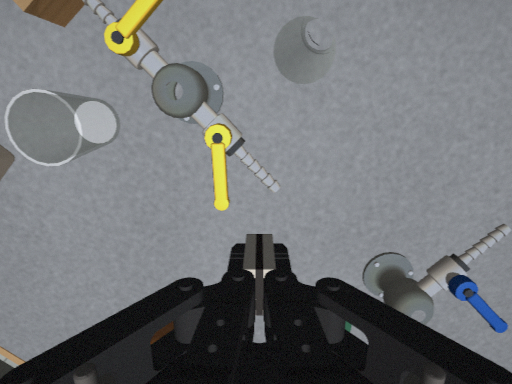

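In the wrist view the left lever's pivot is at (217,138) and its end at (222,204), with free space around the tip. The right lever at (118,38) stands square across its nozzle. I descend and push.

send_rows(
  plan=[
    [-1,[0,0,1],[0,0,0]],
    [-1,[0,0,1],[0,0,0]],
    [-1,[0,0,1],[0,0,0]],
    [-1,[0,0,1],[0,0,0]],
    [-1,[0,0,0.5],[0,0,0]],
  ],
)

```text
time: 9.05
tcp_pos: [564.2, -49.3, 97.4]
tcp_rot: [1.146, -2.921, -0.002]
ft_force: [-0.1, -0.3, -0.5]
width: 0.2
grasp_force: 0.0
```

send_rows(
  plan=[
    [-1,[0,-0.1,0],[0,0,0]],
    [-1,[0,-0.1,0],[0,0,0]],
    [-1,[0,-0.1,0],[0,0,0]],
    [-1,[0,-0.08,0],[0,0,0]],
    [-1,[0,-0.08,0],[0,0,0]],
  ],
)

```text
time: 9.55
tcp_pos: [575.6, -59.3, 101.1]
tcp_rot: [-1.152, 2.921, -0.0]
ft_force: [0.3, -0.2, -0.4]
width: 0.2
grasp_force: 0.0
```

send_rows(
  plan=[
    [-1,[-0.034,-0.08,0],[0,0,0.067]],
    [-1,[-0.034,-0.08,0],[0,0,0.067]],
    [-1,[-0.034,-0.08,0],[0,0,0.067]],
    [-1,[-0.034,-0.08,0],[0,0,0.067]],
    [-1,[-0.034,-0.08,0],[0,0,0.067]],
  ],
)

```text
time: 10.05
tcp_pos: [586.4, -64.9, 100.7]
tcp_rot: [-0.757, 3.048, 0.002]
ft_force: [-1.6, 3.8, 2.9]
width: -0.2
grasp_force: 2.4
```

```bash
python3 - <<'E'
from h import *
from bench import arm
s=arm.sense()
go(s,goal("L",-3,45,18.5,101),177);polar(s,"L")
E
```

```text
tcp [586.4 -64.9 100.7] yaw -152.1 goal [601.9 -89.3 101. ] shift/30 [-0.077 -0.96  -0.011] turn/45 0.687 tilt [ 1.0e-04  1.4e-03 -1.0e+00] t 10.05 w -0.2 f [-1.6  3.8  2.9]
r,tool y [-45.8  21.6]
```

send_rows(
  plan=[
    [-1,[-0.034,-0.08,0],[0,0,0.067]],
    [-1,[-0.034,-0.08,0],[0,0,0.067]],
    [-1,[-0.034,-0.08,0],[0,0,0.067]],
    [-1,[-0.034,-0.08,0],[0,0,0.067]],
    [-1,[-0.034,-0.08,0],[0,0,0.067]],
  ],
)

```text
time: 10.55
tcp_pos: [596.1, -73.7, 100.8]
tcp_rot: [-0.351, 3.12, 0.003]
ft_force: [-1.2, 5.5, 1.6]
width: -0.1
grasp_force: 2.4
```

send_rows(
  plan=[
    [-1,[-0.034,-0.08,0],[0,0,0.067]],
    [-1,[-0.034,-0.08,0],[0,0,0.067]],
    [-1,[-0.034,-0.08,0],[0,0,0.067]],
    [-1,[-0.02,-0.06,0],[0,0,0.05]],
  ],
)

```text
time: 10.95
tcp_pos: [601.6, -81.9, 100.8]
tcp_rot: [-0.043, 3.139, 0.003]
ft_force: [2.5, 4.3, 0.7]
width: 0.0
grasp_force: 2.5
```

```bash
python3 - <<'E'
from h import *
from bench import arm
s=arm.sense()
go(s,goal("L",-3,45,18.5,101),177);polar(s,"L")
E
```

```text
tcp [601.6 -81.9 100.8] yaw -178.43 goal [601.9 -89.3 101. ] shift/30 [-0.005 -0.247 -0.006] turn/45 0.101 tilt [ 0.0027  0.0022 -1.    ] t 10.95 w 0.0 f [2.5 4.3 0.7]
r,tool y [-46.2  22.3]
```

send_rows(
  plan=[
    [-1,[0,-0.03,0],[0,0,0.025]],
    [-1,[0,-0.03,0],[0,0,0.025]],
    [-1,[0,-0.03,0],[0,0,0.025]],
  ],
)

```text
time: 11.25
tcp_pos: [601.9, -84.3, 100.9]
tcp_rot: [0.047, 3.138, 0.004]
ft_force: [4.1, 5.1, -0.2]
width: 0.1
grasp_force: 2.5
```

send_rows(
  plan=[
    [-1,[0,-0.03,0],[0,0,0.025]],
    [-1,[0,-0.03,0],[0,0,0]],
  ],
)

```text
time: 11.45
tcp_pos: [602.0, -86.1, 100.9]
tcp_rot: [0.078, 3.137, 0.004]
ft_force: [3.6, 5.3, -0.0]
width: -0.2
grasp_force: 2.5
```

send_rows(
  plan=[
    [-1,[0,-0.02,0],[0,0,0]],
    [-1,[0,-0.02,0],[0,0,0]],
  ],
)

```text
time: 11.65
tcp_pos: [602.0, -87.3, 100.9]
tcp_rot: [0.077, 3.137, 0.004]
ft_force: [5.0, 5.6, 0.6]
width: 0.2
grasp_force: 2.6
```

send_rows(
  plan=[
    [-1,[0,-0.02,0],[0,0,0]],
    [-1,[0,-0.01,0],[0,0,0]],
  ],
)

```text
time: 11.85
tcp_pos: [602.0, -88.2, 100.9]
tcp_rot: [0.077, 3.136, 0.004]
ft_force: [5.0, 5.7, -0.5]
width: -0.0
grasp_force: 2.7
```

send_rows(
  plan=[
    [-1,[0,-0.02,0],[0,0,0]],
    [-1,[0,-0.02,0],[0,0,0]],
  ],
)

```text
time: 12.05
tcp_pos: [602.1, -89.1, 100.9]
tcp_rot: [0.077, 3.136, 0.005]
ft_force: [4.4, 7.3, 0.8]
width: -0.0
grasp_force: 4.0
```

send_rows(
  plan=[
    [-1,[0,-0.02,0],[0,0,0]],
    [-1,[0,-0.02,0],[0,0,0]],
  ],
)

```text
time: 12.25
tcp_pos: [602.1, -89.3, 100.9]
tcp_rot: [0.076, 3.136, 0.007]
ft_force: [3.6, 10.8, 1.0]
width: -0.3
grasp_force: 5.9
```

send_rows(
  plan=[
    [-1,[0,-0.02,0],[0,0,0]],
    [-1,[0,-0.01,0],[0,0,0]],
  ],
)

```text
time: 12.45
tcp_pos: [602.1, -89.5, 100.9]
tcp_rot: [0.075, 3.136, 0.009]
ft_force: [2.9, 13.3, 0.3]
width: -0.1
grasp_force: 6.9
```

Position stalled with the force at 13 N, so this lever is at its stop too. I retreat: off the lever (+y), then up, then back towards the robot's right for a clear top view.

send_rows(
  plan=[
    [-1,[0,0.2,0],[0,0,0]],
    [-1,[0,0.2,0],[0,0,0]],
    [-1,[0,0.1,-0.5],[0,0,0]],
    [-1,[0,0,-1],[0,0,0]],
    [-1,[0,0,-1],[0,0,0]],
  ],
)

```text
time: 12.95
tcp_pos: [600.5, -78.4, 176.8]
tcp_rot: [-0.079, -3.14, 0.001]
ft_force: [1.2, 0.7, 0.4]
width: -0.2
grasp_force: 0.0
```

send_rows(
  plan=[
    [-1,[0,0,-1],[0,0,0]],
    [-1,[0,0,-1],[0,0,0]],
    [-1,[0,1,0],[0,0,0]],
    [-1,[0,1,0],[0,0,0]],
    [-1,[0,1,0],[0,0,0]],
  ],
)

```text
time: 13.45
tcp_pos: [605.3, 12.3, 236.8]
tcp_rot: [0.08, 3.139, -0.0]
ft_force: [0.5, -0.3, 0.0]
width: -0.2
grasp_force: 0.0
```

send_rows(
  plan=[
    [-1,[0,1,0],[0,0,0]],
    [-1,[0,1,0],[0,0,0]],
    [-1,[0,1,0],[0,0,0]],
    [-1,[0,0,0],[0,0,0]],
  ],
)

```text
time: 13.85
tcp_pos: [609.7, 104.3, 235.8]
tcp_rot: [0.074, 3.141, 0.0]
ft_force: [-0.3, 0.3, 0.4]
width: -0.4
grasp_force: 0.0
```

```bash
python3 - <<'E'
from h import *
from bench import arm
s=arm.sense();print(s["time"],s["tcp_pos"],s["ft_force"])
f=arm.grab_frame("top");T=cam(f)
for o in yellow(f["pixels"],10):
    a,b=[at(T,*o[k],97)for k in(2,3)];d=b-a;print(o[1],a.round(0),b.round(0),"yaw",np.degrees(np.arctan2(d[1],d[0])).round(1))
cv2.imwrite("pics/end.png",cv2.resize(f["pixels"][140:270,150:360,::-1],None,fx=3.8,fy=3.8,interpolation=2))
E
```

```text
13.85 [609.7489016  104.31583641 235.78994152] [-0.25238082  0.25929595  0.37815604]
70 [ 621. -109.   97.] [ 549. -105.   97.] yaw 176.9
77 [ 560. -216.   97.] [ 485. -211.   97.] yaw 176.7
53 [ 244. -659.   97.] [ 196. -807.   97.] yaw -108.2
```

View pics/end.png

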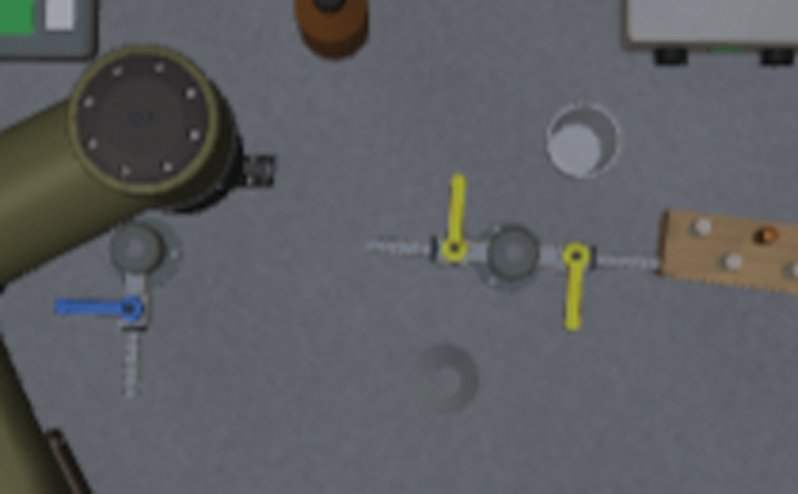

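Both yellow levers stand square across their nozzles (yaw 176.9° and 176.7°, expected 177°). In this view the blue lever is still shut, and the beaker, flask and visible end of the rack are where they were. I hand the job in.

```bash
python3 -c "
from bench import arm
print(arm.sign_off())"
```

```text
the job is handed in; nothing more can be done
None
```

Both gas levers were pushed clockwise to their stops (about 13 N at the stop) and checked square across their nozzles; the air tap is still shut, nothing else was touched, and the job was handed in at about 14 s.

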